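# Box up the turned drawer knobs

### The arm

A 7-joint arm with a two-finger parallel gripper is mounted at the origin on the work surface. World frame = base frame: x ahead of the robot, y to its left, z up, the work surface at z = 0. Lengths are in m, angles in degrees, forces in N, time in s.
With the tool pointing down it reaches from about 0.35 to 0.9 m from the base axis. Payload 8.1 kg.
Tool frame: the origin (TCP) lies on the mounting face of the last link; the fingertips stand 173 mm ahead of it and the grasp point (between the pads) lies 155 mm ahead of it; z points along the fingers, y is the line along which they close (so a half turn about z gives the same grasp; the last joint's range is limited). The gripper opens to 85 mm and grips with 20 to 120 N. Pads are 22 mm wide; open, the fingers measure 114 mm over their backs; the gripper's body (76 mm by 85 mm) begins 54 mm behind the grasp point. The pads swing forward as they close: fully open they stand 13 mm farther back than shut.
Start: joints at [-75.894, 24.895, 1.432, 90.138, -0.665, 64.973, -4.303], TCP at [0.214, 0.587, 0.405] pointing down, gripper open.
Joint ranges: [-149.89, 149.89], [-25.12, 119.58], [-72.63, 75.52], [4.76, 147.25], [-75.54, 255.54], [6.69, 114.76], [-157.13, 157.13]. Speed limits (degrees/s): [127.2, 127.2, 172.46, 172.46, 180, 180, 180].

### API

Orientations are given as [roll, pitch, yaw] about the fixed x, y, z axes, in that order (R = Rz(yaw) Ry(pitch) Rx(roll)).
In Python, from cell import r, grab_frame, calibration gives the robot as it stands.
- The arm moves only by the tool arm_command, never from a script. Its argument "targets" is a list of rows, each a list of 2 entries, a list of its own where there are three numbers: the shift along the tool's x, y, z in mm, then the turn about the tool's z in degrees. A call has 1 to 8 rows; each row shifts and turns the commanded pose from where the row before left it, along the tool's axes as they then stand; what a row does not reach is not made up. A row lasts 1/8 s, in which the tool goes at most 62.5 mm and 10.7 degrees, less where a joint would pass 70% of its speed; a pose out of reach is approached as far as the arm can. A call is refused whole if a number of a shift passes 62.5 or a number of a turn 10.7, either way. A call with a gripper value outside its range is refused whole. "jaw" is the gripper command: -1 is shut, 1 is fully open, values between are in proportion, set as the call begins (left out, the last holds). The fingers move at their own pace and stop on an object; the grip force is fixed at half the most. Time passes only in rows, so rows that do not move let the fingers close. It gives the time, the measured TCP pose, the force, the opening and the grip force at its end, in the units of the state.
- r.state(): the state, without advancing time (a new reading comes with each control period).
- grab_frame(name): name is "side" or "top" or "wrist"; returns (picture, depth): 384x512x3 uint8, red, green, blue; 384x512 float32, m along the optical axis (not along the pixel's ray), 0 where there is no reading.
- calibration(name): a dict with "fov_y" (degrees; the focal length in pixels is half the picture's height over the tangent of half this angle, whatever the lens; pixels are square), "cx", "cy" (the principal point, pixels), "dist" ([k1, k2, p1, p2, k3] as OpenCV has them; the pictures are not rectified), "rvec" (rotation vector, rad) and "tvec" (3), from world to camera coordinates, as OpenCV has them. Camera axes: x right, y down, z forward; pixel columns grow to the right and rows downward; lengths in m; the calibration is good to about 2 mm. A picture is of the moment at which its call begins: read the wrist's pose just before it. calibration takes no time and is no camera call; for the wrist camera it gives the pose at the moment of the call.
- r.finish_job(): hands the job in; it is judged then, once.
The state is a dict: "clock": time; "joints": joint angles; "dq": joint speeds; "joint_torque": joint torques, N m; "ee_pos": TCP position; "ee_rot": TCP orientation; "ft_force": force on the tool from outside, world axes, zero at the start; "torque": the same for the moment, N m; "grip_width": finger opening in m; "grasp_force": force on a finger pad.
Only numpy, scipy, OpenCV 4.12 (cv2) and the standard library are available. Lean on these libraries where they do the work, as an engineer would, in place of code of your own. Each camera call takes 0.05 s, during which the arm holds its last target. There are 200 camera calls.

### The job

Hook the plywood box by the lip on its far side and drag it along the bench, never lifting it, until it stands square against the bench stop, where it must stay. Then put all the turned drawer knobs into it, set the loose lid on and press it down until it is flush with the rim and level all round. Leave the wax tin, the wood blank and the gouge where they are.

Things in the scene. Friction and masses are not known exactly. Their poses are not given: they have to be found in the camera images.
- stop: Bench stop: dark hardwood batten fixed to the bench, 30 (x) by 300 (y) by 40 mm high. Origin at the centre of its underside; its own +x points away from the robot, so the face the box must meet is at x = +15 mm in its frame. It may be turned by a few degrees.
- box: Open plywood box, 140 (x) by 200 (y) by 60 mm high, walls and floor 8 mm thick (inside 124 by 184 mm, 52 mm deep), about 0.85 kg, loose on the bench beyond the stop. Origin at the centre of its underside, x across it away from the robot, y along it.
- box_rim (a point): Centre of the box's mouth, level with the rim, 60 mm above the box's origin. On the near and far walls' tops lie four black rubber sealing strips 6 mm wide, 70 mm long, centred at box x = +-66, y = +-55 mm, standing 6 mm above the rim (to z = 66 mm); each sinks flush into the rim under about 3.5 N and then stays down.
- box_lip: The lip to hook: a wooden strip 12 (x) by 160 (y) by 18 mm high fixed along the top of the box's far wall outside, z 38 to 56 mm in the box's frame. Origin at its centre, which is at x = 76, z = 47 mm of the box; its outer face is at x = 82 mm of the box. Below it there is free space beside the wall.
- box_front (a point): Centre of the box's near outer face (box frame x = -70, y = 0), 20 mm above the bench: the face that must meet the stop.
- lid: Loose plywood lid, 0.25 kg, right way up on a black mat 4 mm thick. Origin at the centre of its underside, x, y as the box's (half a turn makes no difference). Locating panel 108 by 168 mm (z 0 to 4), then 116 by 176 mm (z 4 to 12 mm), going inside the walls with 4 mm play a side; plate 140 by 200 mm (z 12 to 20 mm) that rests on the rim; round turned handle on the middle.
- lid_grip (a point): Centre of the lid's handle (30 mm across from z 34 to 47 mm, top at 52 mm) at the height to grip, 40 mm above the lid's origin. Laid on loosely, the lid rests on the standing strips with its origin at z = 54 mm of the box; pressed fully home, at z = 48 mm. About 15 N on the middle, or 8 N above each strip in turn, presses it home, pressed slowly (about 15 mm/s).
- knob0: A turned pale wooden drawer knob, 30 mm high, 30 g: foot 24 mm across, waist 16 mm, round head 30 mm across from z = 16 to 26 mm. Origin at the centre of its foot's underside, z along its axis to the head. Stands on or near a 4 mm thick cork mat, and may lie on its side if knocked. May be absent.
- knob1: A turned pale wooden drawer knob, 30 mm high, 30 g: foot 24 mm across, waist 16 mm, round head 30 mm across from z = 16 to 26 mm. Origin at the centre of its foot's underside, z along its axis to the head. Stands on or near a 4 mm thick cork mat, and may lie on its side if knocked. May be absent.
- knob2: A turned pale wooden drawer knob, 30 mm high, 30 g: foot 24 mm across, waist 16 mm, round head 30 mm across from z = 16 to 26 mm. Origin at the centre of its foot's underside, z along its axis to the head. Stands on or near a 4 mm thick cork mat, and may lie on its side if knocked. May be absent.
- knob3: A turned pale wooden drawer knob, 30 mm high, 30 g: foot 24 mm across, waist 16 mm, round head 30 mm across from z = 16 to 26 mm. Origin at the centre of its foot's underside, z along its axis to the head. Stands on or near a 4 mm thick cork mat, and may lie on its side if knocked. May be absent.
- knob4: A turned pale wooden drawer knob, 30 mm high, 30 g: foot 24 mm across, waist 16 mm, round head 30 mm across from z = 16 to 26 mm. Origin at the centre of its foot's underside, z along its axis to the head. Stands on or near a 4 mm thick cork mat, and may lie on its side if knocked. May be absent.
- wax_tin: Bystander: closed steel wax tin, 70 mm across, 55 mm high. Origin at the centre of its underside.
- blank: Bystander: square block of wood, 70 by 70 by 50 mm high. Origin at the centre of its underside.
- gouge: Bystander: turning gouge with a 28 mm thick wooden handle, 300 mm long, lying on the bench. Origin under its ferrule.
Not all that is in view belongs to the job. What is shaped like the knob1 but green is not meant. What is shaped like the knob0 but purple is not meant.

How it is judged (in metres and radians):
On the way, in this order (a step that is already met when the one before it is completed fails the run):
1. the box is being drawn by its far lip with the fingers (contact force between the fingers and box_lip above 1 N and distance of box from where it was at the start of the episode above 0.01 m), for 0.1 s.
2. the box stands square against the bench stop (x of box_front in the frame of stop between 0.008 and 0.023 m and y of box_front in the frame of stop between -0.09 and 0.09 m and angle between the x axis of box and the x axis of stop, either way round below 0.07 rad), for 0.2 s.
3. all the knobs are in the box, against the stop (all of step 2 and x of knob0 in the frame of box between -0.064 and 0.064 m and y of knob0 in the frame of box between -0.094 and 0.094 m and z of knob0 in the frame of box between 0 and 0.042 m and x of knob1 in the frame of box between -0.064 and 0.064 m and y of knob1 in the frame of box between -0.094 and 0.094 m and z of knob1 in the frame of box between 0 and 0.042 m and x of knob2 in the frame of box between -0.064 and 0.064 m and y of knob2 in the frame of box between -0.094 and 0.094 m and z of knob2 in the frame of box between 0 and 0.042 m and x of knob3 in the frame of box between -0.064 and 0.064 m and y of knob3 in the frame of box between -0.094 and 0.094 m and z of knob3 in the frame of box between 0 and 0.042 m and x of knob4 in the frame of box between -0.064 and 0.064 m and y of knob4 in the frame of box between -0.094 and 0.094 m and z of knob4 in the frame of box between 0 and 0.042 m), for 0.2 s.
4. the lid is pressed home, flush and level (z of lid in the frame of box between 0.044 and 0.0505 m and x of lid in the frame of box between -0.008 and 0.008 m and y of lid in the frame of box between -0.008 and 0.008 m and angle between the z axis of lid and the z axis of box, either way round below 0.02 rad and angle between lid's own z axis and vertical below 0.1 rad), for 0.2 s.
At the end, for the whole second after the job is handed in: The box's near face is within 8 mm of the stop's face and square to it within 4 degrees, every knob present is inside the box, the lid is fully down on the rim (within 2.5 mm) and level to the box within 1.1 degrees, and all is at rest (all of step 3 and all of step 4 and linear speed of each of box, lid, knob0, knob1, knob2, knob3, knob4 below 0.02 m/s); the robot touches nothing.
It fails at once if the box is lifted off the bench (height (world z) of box above 0.02 m).
It fails at once if a bystander is disturbed (distance of any of wax_tin, blank, gouge from where it was at the start of the episode above 0.03 m).
Of knob0, knob1, knob2, knob3, knob4 only 3 to 5 are there at a start; the rules pass over those that are not, and their reading is None.
At some moment in a run one of knob0, knob1, knob2, knob3, knob4 may be knocked a few centimetres aside while the robot is not near it.
Once in a run the grip may slacken for a moment while it holds something.
It also fails if it takes over 210 s, if anything falls off the work surface, if the arm or the gripper's body presses on something with over 40 N, if the wrist force passes 120 N, or if a joint passes its speed limit or range.

## Working session

There is one attempt and no reset: what is moved stays moved. The work goes in short steps, Python scripts to look and compute and a tool call to move; the robot and the scene stay as the last step left them, time stands still between calls to the robot, and variables do not carry over. Pictures are saved under pics/ and viewed, at most 14 in all, crops included, and the job is handed in when it is done.

Besides the shell and the picture viewer there is one more tool, called by a JSON object that holds its "method" and its "body". arm_command: Moves the arm, as the interface text tells. Its arguments: {"type":"object","properties":{"targets":{"type":"array"},"jaw":{"type":"number"}},"required":["targets"]}

```bash
mkdir -p pics; ls
cat > h.py <<'E'
import numpy as np, cv2
from cell import r, grab_frame, calibration
def cam(name):
    c=calibration(name); f=192/np.tan(np.radians(c["fov_y"])/2)
    K=np.array([[f,0,c["cx"]],[0,f,c["cy"]],[0,0,1]]); R=cv2.Rodrigues(np.array(c["rvec"],float))[0]
    return K,np.array(c["dist"],float),R,np.array(c["tvec"],float).reshape(3)
def snap(name,fn=None):
    k=cam(name); im,d=grab_frame(name)
    if fn: cv2.imwrite("pics/"+fn,im[:,:,::-1])
    np.savez("/tmp/%s.npz"%name,im=im,d=d,K=k[0],D=k[1],R=k[2],t=k[3]); return im,d,k
def cloud(d,k):
    K,D,R,t=k; v,u=np.mgrid[0:384,0:512]
    n=cv2.undistortPoints(np.stack([u,v],-1).reshape(-1,1,2).astype(float),K,D).reshape(384,512,2)
    P=np.dstack([n*d[...,None],d]); W=(P-t)@R; W[d==0]=np.nan; return W
def px2z(uv,z,k):
    K,D,R,t=k; n=cv2.undistortPoints(np.array(uv,float).reshape(-1,1,2),K,D).reshape(-1,2)
    ray=np.c_[n,np.ones(len(n))]@R; o=-R.T@t; return o+ray*((z-o[2])/ray[:,2])[:,None]
E
python3 - <<'E'
from h import *
for n in("top","side"):
    im,d,k=snap(n,n+"0.png"); print(n,-k[2].T@k[3],(d>0).mean())
s=r.state();print(s["clock"],s["ee_pos"],s["ee_rot"])
E
```

```text
pics
top [ 0.49801523 -0.01581171  1.01401036] 0.9958852132161459
side [0.0251412  0.59031174 0.71121376] 0.9961954752604166
0.1 [0.21357681 0.58716208 0.40400555] [-1.79919775e+02  8.43809195e-03  1.60008940e+02]
```

Run:
```python
import cv2
a=cv2.imread("pics/top0.png"); cv2.imwrite("pics/top0b.png",cv2.resize(a,(800,600),interpolation=cv2.INTER_CUBIC))
```

```text
(no output)
```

View pics/top0b.png

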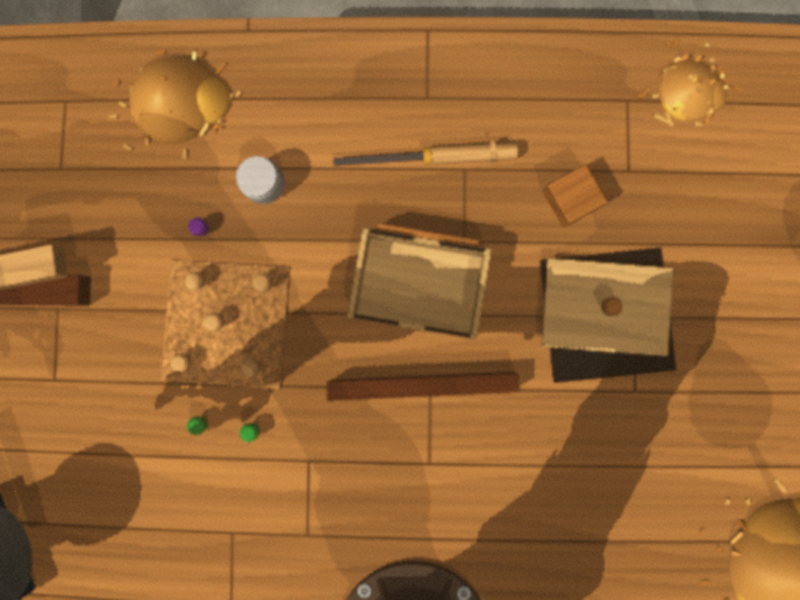

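View pics/side0.png

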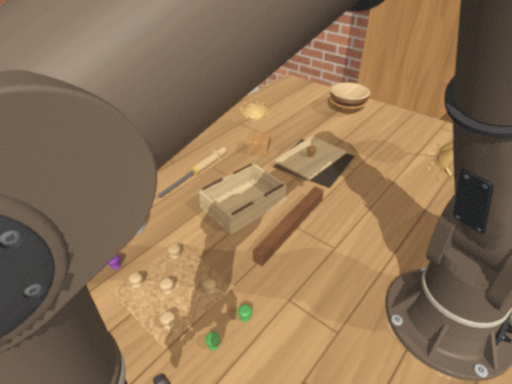

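The top view (up = +x, left = +y) shows five pale knobs on the cork at about (193,281), (262,282), (212,322), (179,364) and (248,367). The box is at (420,283), the stop at (423,385), and the lid handle at (611,306). The tin, gouge and blank lie beyond them, and the green and purple knobs are decoys.

```bash
cat >> h.py <<'E'
def load(n):
    z=np.load("/tmp/%s.npz"%n); k=(z["K"],z["D"],z["R"],z["t"]); return z["im"],z["d"],k
def rect(W,xr,yr,zr):
    m=(W[...,0]>xr[0])&(W[...,0]<xr[1])&(W[...,1]>yr[0])&(W[...,1]<yr[1])&(W[...,2]>zr[0])&(W[...,2]<zr[1])
    p=W[m]; c,s,a=cv2.minAreaRect((p[:,:2]*1000).astype(np.float32)); return np.round(c,1),np.round(s,1),round(a,1),len(p),np.round(np.median(p[:,2])*1000,1)
def knobs(W,im,xr=(.3,.75),yr=(.1,.5),zr=(.014,.05)):
    m=((W[...,2]>zr[0])&(W[...,2]<zr[1])&(W[...,0]>xr[0])&(W[...,0]<xr[1])&(W[...,1]>yr[0])&(W[...,1]<yr[1])).astype(np.uint8)
    n,l,st,ce=cv2.connectedComponentsWithStats(m)
    for i in range(1,n):
        if st[i,4]>20:
            p=W[l==i]; print(st[i,4],ce[i].round(),"c",((p[:,:2].max(0)+p[:,:2].min(0))*500).round(1),"med",(np.median(p,0)*1000).round(1),"ext",(np.ptp(p,axis=0)*1000).round(),im[l==i].mean(0).round())
E
python3 - <<'E'
from h import *
im,d,k=load("top"); W=cloud(d,k)
for u,v in[(193,281),(420,283),(423,385),(611,306),(260,178),(575,195),(500,430),(470,153)]: print(u,v,(W[int(v*.64),int(u*.64)]*1000).round(1))
knobs(W,im)
print("box",rect(W,(.4,.75),(-.12,.13),(.052,.08)))
print("boxall",rect(W,(.43,.75),(-.14,.15),(.044,.08)))
print("stop",rect(W,(.33,.47),(-.25,.2),(.032,.05)))
print("lid",rect(W,(.38,.75),(-.5,-.15),(.02,.032)))
print("handle",rect(W,(.38,.65),(-.5,-.15),(.045,.07)))
print("tin",rect(W,(.62,.8),(.15,.35),(.045,.07)))
print("blank",rect(W,(.62,.8),(-.4,-.15),(.04,.07)))
print("gouge",rect(W,(.66,.85),(-.2,.15),(.012,.05)))
print("wood",rect(W,(.45,.7),(.4,.7),(.02,.2)))
E
```

```text
193 281 [568.6 361.6  34. ]
420 283 [569.6  -1.8  11.3]
423 385 [409.8  -9.2  41.9]
611 306 [ 536.4 -296.8   59.6]
260 178 [731.8 251.7  54.2]
575 195 [ 709.3 -244.5   50.7]
500 430 [ 335.6 -135.3    2.4]
470 153 [781.1 -79.6  28. ]
173 [173. 121.] c [723.6 253.3] med [709.7 233.2  40.6] ext [53. 62. 36.] [117. 105.  91.]
119 [127. 145.] c [657.1 359.1] med [655.6 357.5  29.7] ext [29. 29. 17.] [100.  50.  94.]
115 [124. 179.] c [568. 362.] med [568.4 358.8  33.2] ext [29. 28. 18.] [184. 134.  76.]
117 [168. 181.] c [566.4 249.4] med [565.5 248.5  33.6] ext [28. 29. 16.] [173. 125.  71.]
124 [136. 205.] c [502.8 328.2] med [503.8 326.2  33.6] ext [28. 28. 17.] [191. 140.  79.]
126 [115. 232.] c [436.8 379.4] med [437.  377.8  33.6] ext [28. 29. 17.] [184. 134.  76.]
120 [160. 234.] c [431.9 264.9] med [432.9 263.9  33.3] ext [27. 28. 17.] [123.  87.  49.]
213 [217. 249.] c [400.3 120. ] med [400.2 119.4  40.7] ext [30. 40. 31.] [92. 52. 27.]
118 [126. 272.] c [336.5 352. ] med [336.6 349.   29.1] ext [25. 29. 18.] [ 67. 101.  39.]
125 [159. 276.] c [327.5 266.2] med [328.1 264.5  29.1] ext [28. 29. 18.] [ 75. 126.  48.]
box (array([571.1,  -2.9]), array([197.8, 152.1]), 80.8, 1248, np.float64(60.5))
boxall (array([571.3,  -3. ]), array([197.8, 152.7]), 80.7, 1313, np.float64(60.3))
stop (array([407.4,  -8.9]), array([ 30.5, 298.1]), 3.5, 1554, np.float64(40.7))
lid (array([ 591.1, -298.9]), array([209.1, 253.1]), 86.9, 4384, np.float64(24.8))
handle (array([ 481.9, -228.9]), array([ 25.9, 206.7]), 36.6, 107, np.float64(55.5))
tin (array([732.4, 256.7]), array([65.8, 66.7]), 12.6, 584, np.float64(55.7))
blank (array([ 710.8, -247.7]), array([70.7, 72. ]), 29.4, 841, np.float64(50.7))
gouge (array([777.3,  -8.8]), array([ 29.3, 297.1]), 4.4, 959, np.float64(24.2))
wood (array([573.2, 619.9]), array([ 92.9, 148.5]), 0.7, 1731, np.float64(55.6))
```

{"method": "arm_command", "body": {"targets": [[[-40,-26,0],0],[[-40,-26,0],0],[[-40,-26,0],0],[[-40,-26,0],0],[[-40,-26,0],0],[[-40,-26,0],0],[[-40,-26,0],0],[[-40,-26,0],0]], "jaw": 1}}

```text
clock: 1.1
ee_pos: [0.4439, 0.2811, 0.4045]
ee_rot: [-180.0, -0.0, 160.0]
ft_force: [0.7, -0.1, 0.4]
grip_width: 0.0852
grasp_force: 0.0
```

{"method": "arm_command", "body": {"targets": [[[-40,-26,0],0],[[-40,-26,0],0],[[-40,-26,0],0],[[-40,-26,0],0],[[-40,-26,0],0],[[-40,-26,0],0],[[-40,-26,0],0],[[-38,-25,0],0]]}}

```text
clock: 2.1
ee_pos: [0.672, -0.0221, 0.4042]
ee_rot: [-180.0, -0.0, 160.0]
ft_force: [0.4, 0.7, 0.8]
grip_width: 0.0855
grasp_force: 0.0
```

```bash
cat >> h.py <<'E'
def goto(x,y,z,yaw=None):
    s=r.state(); p=np.array(s["ee_pos"])*1000; e=np.radians(s["ee_rot"])
    R=cv2.Rodrigues(np.array([0,0,e[2]]))[0]@cv2.Rodrigues(np.array([0,e[1],0]))[0]@cv2.Rodrigues(np.array([e[0],0,0]))[0]
    d=R.T@(np.array([x,y,z])-p); print("pos",p.round(1),"rot",np.array(s["ee_rot"]).round(1),"tool delta",d.round(1),"t",round(s["clock"],2), "F",np.array(s["ft_force"]).round(1),"w",s["grip_width"])
    if yaw is not None: print("turn about tool z",round(-((yaw-s["ee_rot"][2]+90)%180-90),1))
E
python3 -c "
from h import *
goto(671.8,-19.4,186,170.7)
print(np.round(r.state()['joints'],1))"
```

```text
pos [672.  -22.1 404.2] rot [-180.   -0.  160.] tool delta [  1.    2.5 218.2] t 2.1 F [0.4 0.7 0.8] w 0.08545423033166068
turn about tool z -10.7
[-12.8  29.8  16.1  83.7  -8.6  67.8  74.5]
```

{"method": "arm_command", "body": {"targets": [[[1,2,0],-5.3],[[0,0,30],-5.4],[[0,0,38],0],[[0,0,38],0],[[0,0,38],0],[[0,0,38],0],[[0,0,36],0],[[0,0,0],0]]}}

```text
clock: 3.1
ee_pos: [0.6695, -0.0184, 0.1836]
ee_rot: [-179.9, -0.4, 170.7]
ft_force: [-0.3, -0.2, -0.1]
grip_width: 0.0857
grasp_force: 0.0
```

Run:
```python
from h import *
goto(671.8,-19.4,186,170.7)
im,d,k=snap("wrist"); cv2.imwrite("pics/w1.png",im[:,:,::-1])
im,d,k=snap("top"); W=cloud(d,k)
print("box",rect(W,(.45,.63),(-.12,.13),(.052,.08)))
```

```text
pos [669.5 -18.4 183.6] rot [-179.9   -0.4  170.7] tool delta [-2.4 -0.6 -2.4] t 3.1 F [-0.3 -0.2 -0.1] w 0.08566070932841932
turn about tool z 0.0
box (array([604.7,  -9.6]), array([200.1,  80.5]), 77.3, 156, np.float64(60.8))
```

View pics/w1.png

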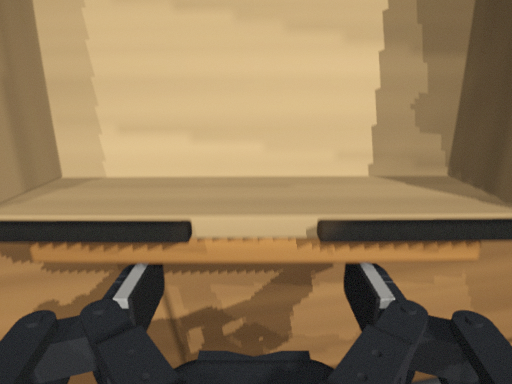

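The wrist view shows the lip edge-on at about row 253. It lies parallel to the open fingers and centred between them, at columns 140 and 375, with a small gap. I'll drag now.

{"method": "arm_command", "body": {"targets": [[[4,0,0],0],[[4,0,0],0],[[4,0,0],0],[[4,0,0],0],[[4,0,0],0],[[4,0,0],-1.6],[[4,0,0],-1.6],[[4,0,0],-1.6]]}}

```text
clock: 4.2
ee_pos: [0.6403, -0.0131, 0.1874]
ee_rot: [179.9, 0.2, 175.6]
ft_force: [5.4, 1.1, -0.4]
grip_width: 0.0851
grasp_force: 2.4
```

{"method": "arm_command", "body": {"targets": [[[4,0,0],-1.6],[[4,0,0],-1.6],[[4,0,0],-1.6],[[4,0,0],-1.6],[[4,0,0],-1.6],[[4,0,0],0],[[4,0,0],0],[[4,0,0],0]]}}

```text
clock: 5.2
ee_pos: [0.6084, -0.0133, 0.1874]
ee_rot: [180.0, 0.2, -176.5]
ft_force: [4.4, 0.5, 0.0]
grip_width: 0.085
grasp_force: 2.4
```

Run:
```python
from h import *
goto(671.8,-19.4,186,183.5)
im,d,k=snap("top"); W=cloud(d,k)
print("box",rect(W,(.427,.6),(-.14,.13),(.052,.08)))
snap("side","s1.png")
```

```text
pos [608.4 -13.3 187.4] rot [ 180.     0.2 -176.5] tool delta [-62.9 -10.    1.6] t 5.2 F [4.4 0.5 0. ] w 0.0850450543916255
turn about tool z 0.0
box (array([524. , -13.4]), array([138.7, 199.4]), 0.5, 312, np.float64(60.6))
```

View pics/s1.png

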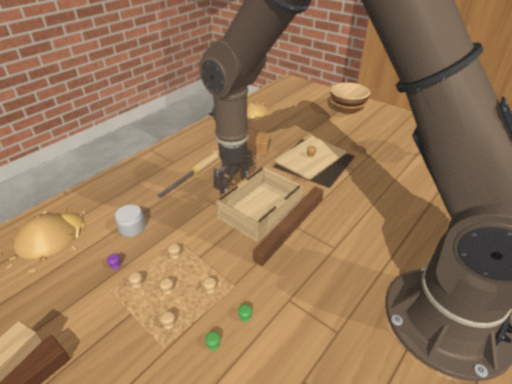

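The side view shows the box hooked behind its far lip, nearly square, with a gap of about 20 mm still to close.

{"method": "arm_command", "body": {"targets": [[[3,0,0],0],[[3,0,0],0],[[3,0,0],0],[[3,0,0],0],[[3,0,0],0],[[3,0,0],0],[[1,0,0],0],[[0,0,0],0]]}}

```text
clock: 6.3
ee_pos: [0.5894, -0.0147, 0.1873]
ee_rot: [180.0, 0.1, -176.5]
ft_force: [4.6, 2.4, 2.2]
grip_width: 0.0854
grasp_force: 2.4
```

{"method": "arm_command", "body": {"targets": [[[1,0,0],0],[[1,0,0],0],[[1,0,0],0],[[1,0,0],0],[[0,0,0],0]]}}

```text
clock: 6.92
ee_pos: [0.5856, -0.0152, 0.1874]
ee_rot: [180.0, 0.2, -176.5]
ft_force: [5.9, 0.2, 1.2]
grip_width: 0.0853
grasp_force: 2.6
```

{"method": "arm_command", "body": {"targets": [[[1,0,0],0],[[1,0,0],0],[[1,0,0],0],[[0,0,0],0]]}}

```text
clock: 7.42
ee_pos: [0.5837, -0.0153, 0.1875]
ee_rot: [-180.0, 0.3, -176.5]
ft_force: [9.4, -0.1, -2.0]
grip_width: 0.0857
grasp_force: 5.1
```

Run:
```python
from h import *
goto(608,-19.4,186,183.5)
im,d,k=snap("top"); W=cloud(d,k)
print("stop",rect(W,(.33,.47),(-.25,.2),(.032,.045)))
cv2.imwrite("pics/t2.png",cv2.resize(im[140:290,190:340,::-1],(600,600),interpolation=cv2.INTER_CUBIC))
```

```text
pos [583.7 -15.3 187.5] rot [-180.     0.3 -176.5] tool delta [-24.   -5.6   1.7] t 7.42 F [ 9.4 -0.1 -2. ] w 0.08565478852729215
turn about tool z 0.0
stop (array([420.8,  -8.1]), array([ 55. , 297.6]), 3.4, 326, np.float64(40.7))
```

View pics/t2.png

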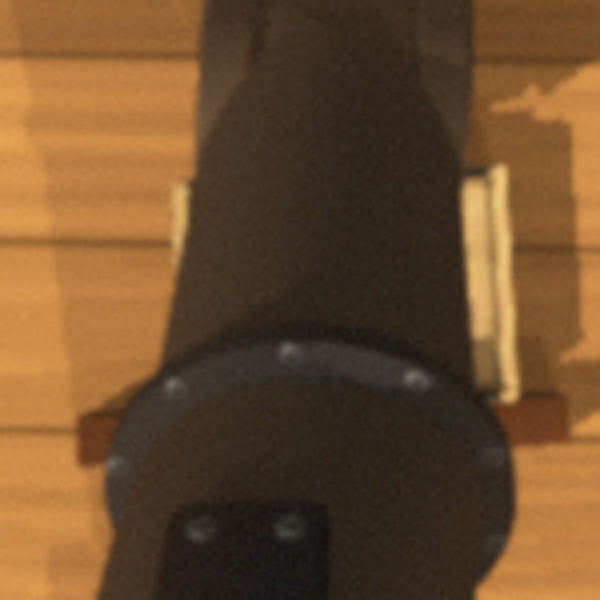

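The arm hides most of it, but the box's near right corner is at the stop and the force has risen to 9 N. I'll press a little more, back off, and go to the knobs.

{"method": "arm_command", "body": {"targets": [[[1,0,0],0],[[1,0,0],0],[[0,0,0],0],[[-8,0,0],0],[[-10,0,0],0],[[0,0,-40],0],[[0,0,-50],0],[[0,0,-50],0]]}}

```text
clock: 8.48
ee_pos: [0.5972, -0.0147, 0.3277]
ee_rot: [-180.0, -0.1, -176.5]
ft_force: [0.3, 0.6, -0.2]
grip_width: 0.0857
grasp_force: 0.0
```

Run:
```python
from h import *
goto(436.8,379.4,260,183.5)
goto(566,249,260,183.5)
print(np.round(r.state()['joints'],1))
```

```text
pos [597.2 -14.7 327.7] rot [-1.800e+02 -1.000e-01 -1.765e+02] tool delta [135.9 403.1  67.9] t 8.47 F [ 0.3  0.6 -0.2] w 0.0856931231758739
turn about tool z 0.0
pos [597.2 -14.7 327.7] rot [-1.800e+02 -1.000e-01 -1.765e+02] tool delta [ 14.9 265.1  67.7] t 8.47 F [ 0.3  0.6 -0.2] w 0.0856931231758739
turn about tool z 0.0
[-9.8 26.5  8.6 99.9 -4.7 54.  94.2]
```

{"method": "arm_command", "body": {"targets": [[[3,53,8],0],[[3,53,10],0],[[3,53,10],0],[[3,53,10],0],[[3,53,10],0],[[0,0,0],0]]}}

```text
clock: 9.22
ee_pos: [0.5641, 0.2547, 0.2772]
ee_rot: [179.9, -0.2, -176.0]
ft_force: [0.4, -0.6, -0.2]
grip_width: 0.0852
grasp_force: 0.0
```

Run:
```python
from h import *
goto(566,249,182,183.5)
im,d,k=snap("top","t3.png"); W=cloud(d,k)
print("box",rect(W,(.433,.6),(-.14,.13),(.052,.08)))
cv2.imwrite("pics/t3.png",cv2.resize(im[130:270,100:340,::-1],(800,467),interpolation=cv2.INTER_CUBIC))
knobs(W,im,yr=(.15,.42),xr=(.38,.6),zr=(.022,.05))
```

```text
pos [564.1 254.7 277.2] rot [ 179.9   -0.2 -176. ] tool delta [-1.8 -6.  95.2] t 9.22 F [ 0.4 -0.6 -0.2] w 0.08517488025548757
turn about tool z 0.5
box (array([500.8, -19.8]), array([144.9, 200.9]), 3.5, 1010, np.float64(59.7))
34 [168. 184.] c [557.6 248.2] med [557.4 246.3  32.7] ext [10. 23. 13.] [206. 155.  90.]
106 [146. 199.] c [519.6 303.7] med [521.8 300.7  29. ] ext [30. 32. 15.] [186. 138.  79.]
117 [136. 205.] c [504.  328.5] med [504.  327.4  33.4] ext [25. 29. 15.] [209. 159.  93.]
```

View pics/t3.png

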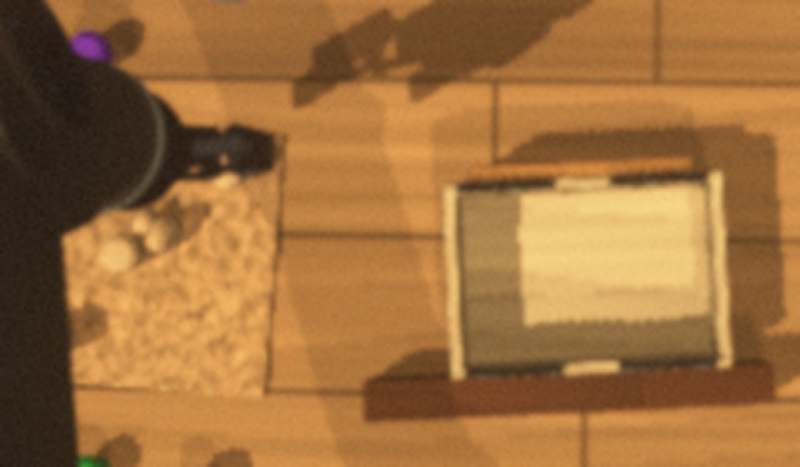

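The box stands square against the stop, yaw 3.5° and centre about (492, -20). One knob has been knocked over next to another, at about (519,304). I'll take the first knob at (566,249).

{"method": "arm_command", "body": {"targets": [[[-2,-6,20],0],[[0,0,30],0],[[0,0,30],0],[[0,0,15],0],[[0,0,0],0]]}}

```text
clock: 9.9
ee_pos: [0.5687, 0.2421, 0.183]
ee_rot: [-179.9, -0.1, -176.6]
ft_force: [0.7, 0.4, 0.1]
grip_width: 0.0852
grasp_force: 0.0
```

{"method": "arm_command", "body": {"targets": [[[0,0,0],0],[[0,0,0],0],[[0,0,0],0],[[0,0,0],0],[[0,0,0],0],[[0,0,0],0]], "jaw": -1}}

```text
clock: 10.65
ee_pos: [0.5689, 0.2434, 0.1847]
ee_rot: [180.0, 0.1, -176.5]
ft_force: [-1.2, 1.0, 8.0]
grip_width: 0.0274
grasp_force: 58.6
```

{"method": "arm_command", "body": {"targets": [[[0,0,-30],0],[[0,0,-40],0],[[0,0,-30],0],[[0,0,0],0]]}}

```text
clock: 11.15
ee_pos: [0.5695, 0.2435, 0.2865]
ee_rot: [179.9, 0.3, -176.5]
ft_force: [0.0, -0.2, 0.1]
grip_width: 0.0275
grasp_force: 59.3
```

```bash
cat >> h.py <<'E'
def slot(bx,by,z): 
    t=np.radians(3.5); goto(492.3+bx*np.cos(t)-by*np.sin(t),-20+bx*np.sin(t)+by*np.cos(t),z,183.5)
E
python3 - <<'E'
from h import *
slot(40,-42,190)
E
```

```text
pos [569.5 243.5 286.5] rot [ 179.9    0.3 -176.5] tool delta [  53.6 -300.5   95.6] t 11.15 F [ 0.  -0.2  0.1] w 0.027531302061887274
turn about tool z 0.0
```

{"method": "arm_command", "body": {"targets": [[[9,-50,0],0],[[9,-50,0],0],[[9,-50,0],0],[[9,-50,0],0],[[9,-50,0],0],[[9,-50,0],0],[[0,0,0],0],[[0,0,0],0]]}}

```text
clock: 12.15
ee_pos: [0.5329, -0.0592, 0.2831]
ee_rot: [180.0, -0.1, -176.5]
ft_force: [0.4, 1.4, -0.4]
grip_width: 0.0274
grasp_force: 59.3
```

Run:
```python
from h import *
slot(40,-42,192)
```

```text
pos [532.9 -59.2 283.1] rot [ 1.800e+02 -1.000e-01 -1.765e+02] tool delta [-1.9 -0.4 91.1] t 12.15 F [ 0.4  1.4 -0.4] w 0.02743529468384155
turn about tool z -0.0
```

{"method": "arm_command", "body": {"targets": [[[-1,0,25],0],[[-1,0,25],0],[[0,0,25],0],[[0,0,16],0],[[0,0,0],0],[[0,0,0],0]]}}

```text
clock: 12.9
ee_pos: [0.5355, -0.0591, 0.1933]
ee_rot: [180.0, 0.0, -176.5]
ft_force: [0.3, 0.0, 0.1]
grip_width: 0.0272
grasp_force: 59.3
```

{"method": "arm_command", "body": {"targets": [[[0,0,0],0],[[0,0,0],0],[[0,0,0],0],[[0,0,-20],0],[[0,0,-40],0],[[0,0,-40],0],[[0,0,0],0]], "jaw": 0.2}}

```text
clock: 13.78
ee_pos: [0.5362, -0.0597, 0.2958]
ee_rot: [-180.0, 0.3, -176.5]
ft_force: [0.5, -0.1, -1.6]
grip_width: 0.0513
grasp_force: 0.0
```

Run:
```python
from h import *
goto(492,-20,300)
im,d,k=snap("top","t4.png"); W=cloud(d,k)
knobs(W,im,yr=(.15,.45),xr=(.38,.62),zr=(.018,.05))
print("box",rect(W,(.433,.6),(-.14,.13),(.052,.07)))
cv2.imwrite("pics/t4.png",cv2.resize(im[150:260,90:220,::-1],(780,660),interpolation=cv2.INTER_CUBIC)[:600])
```

```text
pos [536.2 -59.7 295.8] rot [-180.     0.3 -176.5] tool delta [41.7 42.3 -4.5] t 13.78 F [ 0.5 -0.1 -1.6] w 0.05130731181023682
115 [124. 179.] c [568.  362.1] med [568.4 359.   33. ] ext [29. 28. 19.] [207. 155.  89.]
236 [141. 202.] c [513.1 314.6] med [511.8 316.3  32.1] ext [43. 57. 20.] [194. 144.  83.]
127 [115. 232.] c [436.9 380.5] med [436.  377.7  32.9] ext [28. 30. 18.] [201. 150.  87.]
box (array([515.7,  64.2]), array([ 69.2, 153.1]), 62.8, 392, np.float64(60.0))
```

View pics/t4.png

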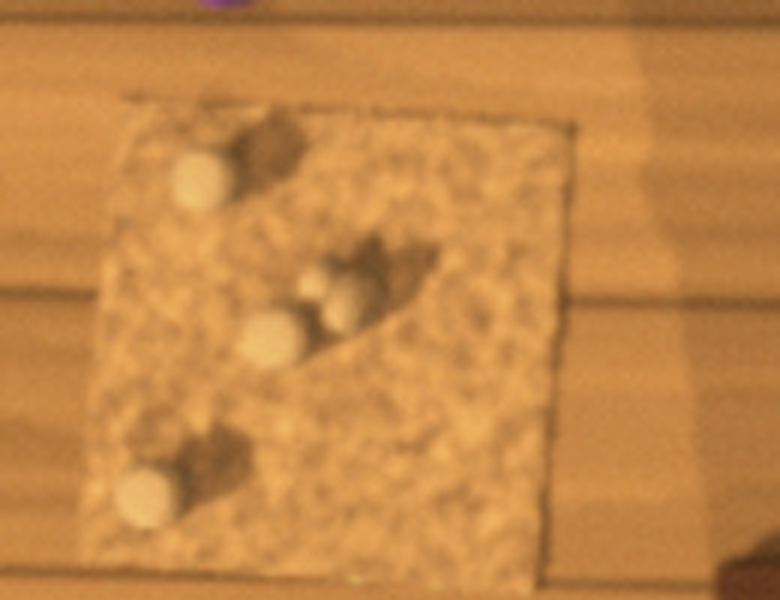

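The crop shows the fallen knob with its head at (352,303) and foot at (318,282), touching the standing knob at (275,338). The other two stand clear. I'll take the free ones first.

{"method": "arm_command", "body": {"targets": [[[-7,52,0],0],[[-7,52,5],0],[[-7,52,10],0],[[-7,52,10],0],[[-7,52,10],0],[[-7,52,10],0],[[-7,53,10],0],[[-8,54,10],0]], "jaw": 1}}

```text
clock: 14.82
ee_pos: [0.5659, 0.3635, 0.2258]
ee_rot: [-179.9, -0.1, -176.5]
ft_force: [0.5, -0.1, -0.2]
grip_width: 0.0857
grasp_force: 0.0
```

{"method": "arm_command", "body": {"targets": [[[0,0,0],0],[[0,0,0],0]]}}

```text
clock: 15.08
ee_pos: [0.566, 0.3616, 0.2262]
ee_rot: [-179.9, -0.1, -176.5]
ft_force: [0.3, -0.4, -0.1]
grip_width: 0.085
grasp_force: 0.0
```

```bash
python3 -c "
from h import *
goto(568,362,184,183.5)"
```

```text
pos [566.  361.6 226.2] rot [-1.799e+02 -1.000e-01 -1.765e+02] tool delta [-2.1  0.3 42.2] t 15.07 F [ 0.3 -0.4 -0.1] w 0.0849666629526365
turn about tool z 0.0
```

{"method": "arm_command", "body": {"targets": [[[-2,0,21],0],[[0,0,21],0],[[0,0,0],0]]}}

```text
clock: 15.45
ee_pos: [0.5675, 0.3609, 0.1828]
ee_rot: [-179.8, -0.2, -176.5]
ft_force: [-0.5, -0.2, 0.6]
grip_width: 0.0854
grasp_force: 0.0
```

{"method": "arm_command", "body": {"targets": [[[0,0,0],0],[[0,0,0],0],[[0,0,0],0],[[0,0,0],0],[[0,0,-20],0],[[0,0,-40],0],[[0,0,-40],0],[[0,0,0],0]], "jaw": -1}}

```text
clock: 16.45
ee_pos: [0.5696, 0.363, 0.2909]
ee_rot: [179.8, 0.4, -176.5]
ft_force: [0.6, -0.4, -0.7]
grip_width: 0.0269
grasp_force: 59.3
```

```bash
python3 -c "
from h import *
slot(40,42,192)"
```

```text
pos [569.6 363.  290.9] rot [ 179.8    0.4 -176.5] tool delta [  61.2 -336.    97. ] t 16.45 F [ 0.6 -0.4 -0.7] w 0.026916463425369665
turn about tool z 0.0
```

{"method": "arm_command", "body": {"targets": [[[9,-48,0],0],[[9,-48,0],0],[[9,-48,0],0],[[9,-48,0],0],[[9,-48,0],0],[[9,-48,0],0],[[8,-48,0],0],[[0,0,0],0]]}}

```text
clock: 17.45
ee_pos: [0.5263, 0.0186, 0.2859]
ee_rot: [-179.9, -0.0, -176.9]
ft_force: [-1.1, 1.3, -0.4]
grip_width: 0.0275
grasp_force: 59.3
```

```bash
python3 -c "
from h import *
slot(40,42,192)"
```

```text
pos [526.3  18.6 285.9] rot [-179.9   -0.  -176.9] tool delta [-3.7  5.7 93.9] t 17.45 F [-1.1  1.3 -0.4] w 0.02752790037811012
turn about tool z -0.4
```

{"method": "arm_command", "body": {"targets": [[[-3,3,25],0],[[0,0,25],0],[[0,0,25],0],[[0,0,18],0],[[0,0,0],0],[[0,0,0],0]]}}

```text
clock: 18.2
ee_pos: [0.53, 0.0268, 0.1932]
ee_rot: [180.0, 0.0, -176.5]
ft_force: [-0.1, 1.0, 0.1]
grip_width: 0.0274
grasp_force: 60.1
```

{"method": "arm_command", "body": {"targets": [[[0,0,0],0],[[0,0,0],0],[[0,0,0],0],[[0,0,-20],0],[[0,0,-40],0],[[0,0,-40],0],[[0,0,0],0]], "jaw": 0.2}}

```text
clock: 19.08
ee_pos: [0.531, 0.0264, 0.2957]
ee_rot: [180.0, 0.3, -176.5]
ft_force: [0.7, -0.4, -0.3]
grip_width: 0.0513
grasp_force: 0.0
```

```bash
python3 -c "
from h import *
goto(437,380,230,183.5)"
```

```text
pos [531.   26.4 295.7] rot [ 180.     0.3 -176.5] tool delta [ 72.6 358.7  65.5] t 19.07 F [ 0.7 -0.4 -0.3] w 0.05128710223710346
turn about tool z 0.0
```

{"method": "arm_command", "body": {"targets": [[[10,51,3],0],[[10,51,6],0],[[10,51,12],0],[[10,51,12],0],[[11,51,12],0],[[11,52,12],0],[[11,52,8],0],[[0,0,0],0]], "jaw": 1}}

```text
clock: 20.08
ee_pos: [0.432, 0.3848, 0.2261]
ee_rot: [179.9, -0.1, -176.1]
ft_force: [-0.5, -0.3, -0.5]
grip_width: 0.0853
grasp_force: 0.0
```

{"method": "arm_command", "body": {"targets": [[[0,0,0],0]]}}

```text
clock: 20.2
ee_pos: [0.4349, 0.3796, 0.2269]
ee_rot: [-179.9, -0.0, -176.5]
ft_force: [-1.7, -0.8, 0.7]
grip_width: 0.085
grasp_force: 0.0
```

```bash
python3 -c "
from h import *
goto(437,380,184,183.5)"
```

```text
pos [434.9 379.6 226.9] rot [-179.9   -0.  -176.5] tool delta [-2.2  0.4 42.9] t 20.2 F [-1.7 -0.8  0.7] w 0.08500473900974753
turn about tool z 0.0
```

{"method": "arm_command", "body": {"targets": [[[-1,0,21],0],[[0,0,21],0],[[0,0,0],0]]}}

```text
clock: 20.58
ee_pos: [0.4363, 0.378, 0.1846]
ee_rot: [-179.8, -0.1, -176.6]
ft_force: [0.6, 0.4, -0.2]
grip_width: 0.0857
grasp_force: 0.0
```

{"method": "arm_command", "body": {"targets": [[[0,0,0],0],[[0,0,0],0],[[0,0,0],0],[[0,0,0],0],[[0,0,-20],0],[[0,0,-40],0],[[0,0,-40],0],[[0,0,0],0]], "jaw": -1}}

```text
clock: 21.58
ee_pos: [0.4369, 0.3811, 0.2891]
ee_rot: [179.8, 0.3, -176.5]
ft_force: [0.1, 1.0, -1.6]
grip_width: 0.0272
grasp_force: 59.3
```

```bash
python3 -c "
from h import *
slot(-40,42,192)"
```

```text
pos [436.9 381.1 289.1] rot [ 179.8    0.3 -176.5] tool delta [   9.7 -362.1   95.5] t 21.57 F [ 0.1  1.  -1.6] w 0.027228400456892923
turn about tool z 0.0
```

{"method": "arm_command", "body": {"targets": [[[1,-50,0],0],[[1,-52,0],0],[[1,-52,0],0],[[1,-52,0],0],[[1,-52,0],0],[[1,-52,0],0],[[1,-52,0],0],[[0,0,0],0]]}}

```text
clock: 22.58
ee_pos: [0.4507, 0.0145, 0.2853]
ee_rot: [-179.9, -0.1, -176.9]
ft_force: [-0.5, 1.2, -1.4]
grip_width: 0.0273
grasp_force: 59.3
```

{"method": "arm_command", "body": {"targets": [[[0,0,10],0],[[0,0,10],0]]}}

```text
clock: 22.82
ee_pos: [0.451, 0.02, 0.2647]
ee_rot: [180.0, -0.0, -176.3]
ft_force: [0.4, 0.6, -0.9]
grip_width: 0.027
grasp_force: 59.3
```

```bash
python3 -c "
from h import *
slot(-40,42,192)"
```

```text
pos [451.   20.  264.7] rot [ 180.    -0.  -176.3] tool delta [ 1.2 -0.4 72.7] t 22.82 F [ 0.4  0.6 -0.9] w 0.026977099219348724
turn about tool z 0.2
```

{"method": "arm_command", "body": {"targets": [[[0,0,25],0],[[0,0,25],0],[[0,0,22],0],[[0,0,0],0],[[0,0,0],0]]}}

```text
clock: 23.45
ee_pos: [0.4512, 0.0192, 0.1938]
ee_rot: [180.0, -0.0, -176.4]
ft_force: [0.4, 0.8, 0.4]
grip_width: 0.0274
grasp_force: 62.2
```

{"method": "arm_command", "body": {"targets": [[[0,0,0],0],[[0,0,0],0],[[0,0,0],0],[[0,0,-20],0],[[0,0,-40],0],[[0,0,-40],0],[[0,0,0],0]], "jaw": 0.2}}

```text
clock: 24.32
ee_pos: [0.4522, 0.0185, 0.2964]
ee_rot: [179.9, 0.3, -176.5]
ft_force: [-0.7, 0.5, -1.2]
grip_width: 0.0513
grasp_force: 0.0
```

Run:
```python
from h import *
goto(504,328,230,123.4)
im,d,k=snap("top","t5.png"); W=cloud(d,k)
knobs(W,im,yr=(.15,.45),xr=(.38,.62),zr=(.018,.05))
cv2.imwrite("pics/t5.png",cv2.resize(im[150:260,100:340,::-1],(800,367),interpolation=cv2.INTER_CUBIC))
```

```text
pos [452.2  18.5 296.4] rot [ 179.9    0.3 -176.5] tool delta [-70.2 305.7  67.1] t 24.32 F [-0.7  0.5 -1.2] w 0.05125566146739978
turn about tool z 60.1
236 [141. 202.] c [513.1 314.1] med [511.9 316.2  31.8] ext [43. 58. 21.] [185. 136.  77.]
```

View pics/t5.png

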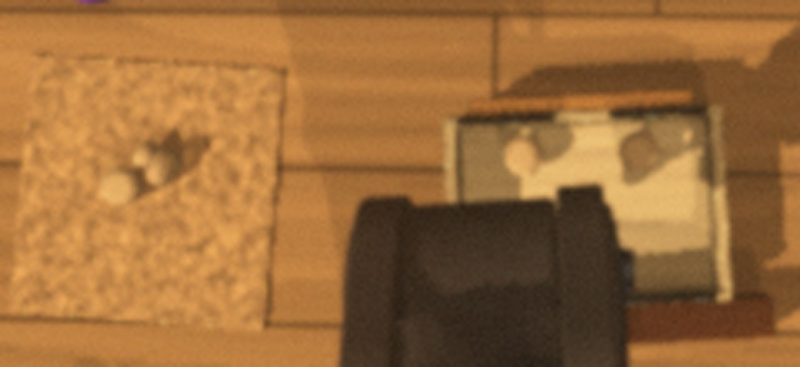

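Two knobs are visible standing in the box, at about (520,155) and (640,155). The pair on the cork hasn't moved.

{"method": "arm_command", "body": {"targets": [[[-11,51,5],0],[[-11,51,10],0],[[-12,51,10],0],[[-12,51,12],0],[[-12,51,12],0],[[-12,51,12],0],[[0,0,0],10],[[0,0,0],10]], "jaw": 1}}

```text
clock: 25.38
ee_pos: [0.5017, 0.3286, 0.2306]
ee_rot: [-179.9, -0.1, 163.3]
ft_force: [0.2, 0.1, 0.0]
grip_width: 0.0859
grasp_force: 0.0
```

{"method": "arm_command", "body": {"targets": [[[0,0,0],10],[[0,0,0],10],[[0,0,0],10],[[0,0,0],10],[[0,0,0],0],[[0,0,0],0]]}}

```text
clock: 26.12
ee_pos: [0.5021, 0.3281, 0.232]
ee_rot: [-179.9, 0.0, 123.7]
ft_force: [-0.1, -0.5, -0.5]
grip_width: 0.0851
grasp_force: 0.0
```

```bash
python3 -c "
from h import *
goto(503,329,184,123.4)"
```

```text
pos [502.1 328.1 232. ] rot [-179.9    0.   123.7] tool delta [ 0.3  1.3 48. ] t 26.12 F [-0.1 -0.5 -0.5] w 0.08508142192069985
turn about tool z 0.3
```

{"method": "arm_command", "body": {"targets": [[[3,1,24],0],[[0,0,24],0],[[0,0,0],0]]}}

```text
clock: 26.5
ee_pos: [0.5008, 0.3307, 0.1831]
ee_rot: [-179.8, 0.0, 123.6]
ft_force: [0.6, -1.0, -0.1]
grip_width: 0.0852
grasp_force: 0.0
```

{"method": "arm_command", "body": {"targets": [[[0,0,0],0],[[0,0,0],0],[[0,0,0],0],[[0,0,0],0],[[0,0,-20],0],[[0,0,-40],0],[[0,0,-40],0],[[0,0,0],0]], "jaw": -1}}

```text
clock: 27.5
ee_pos: [0.5026, 0.3317, 0.2881]
ee_rot: [179.6, -0.0, 123.5]
ft_force: [0.9, 0.7, -0.6]
grip_width: 0.0275
grasp_force: 59.3
```

```bash
python3 -c "
from h import *
slot(-40,-42,192)"
```

```text
pos [502.6 331.7 288.1] rot [179.6  -0.  123.5] tool delta [-304.  -259.1   94.4] t 27.5 F [ 0.9  0.7 -0.6] w 0.02749969203135964
turn about tool z -60.0
```

{"method": "arm_command", "body": {"targets": [[[-38,-32,0],0],[[-38,-32,0],0],[[-38,-32,0],0],[[-38,-32,0],0],[[-38,-32,0],0],[[-38,-32,0],0],[[-38,-33,0],0],[[-38,-33,0],0]]}}

```text
clock: 28.5
ee_pos: [0.4536, -0.066, 0.2843]
ee_rot: [-180.0, -0.0, 123.5]
ft_force: [1.2, -0.9, -0.4]
grip_width: 0.0272
grasp_force: 59.3
```

{"method": "arm_command", "body": {"targets": [[[0,0,0],-10],[[0,0,0],-10],[[0,0,0],-10],[[0,0,0],-10],[[0,0,0],-10],[[0,0,0],-10],[[0,0,0],0]]}}

```text
clock: 29.38
ee_pos: [0.4539, -0.0647, 0.2843]
ee_rot: [180.0, -0.0, -176.6]
ft_force: [0.8, -0.1, -0.0]
grip_width: 0.0274
grasp_force: 59.3
```

```bash
python3 -c "
from h import *
slot(-40,-42,192)"
```

```text
pos [453.9 -64.7 284.3] rot [ 180.    -0.  -176.6] tool delta [-1.1  0.2 92.3] t 29.38 F [ 0.8 -0.1 -0. ] w 0.027428734700999602
turn about tool z -0.1
```

{"method": "arm_command", "body": {"targets": [[[-1,0,25],0],[[0,0,25],0],[[0,0,25],0],[[0,0,17],0],[[0,0,0],0],[[0,0,0],0]]}}

```text
clock: 30.12
ee_pos: [0.4554, -0.0646, 0.1931]
ee_rot: [-180.0, 0.0, -176.6]
ft_force: [0.0, 0.2, -0.2]
grip_width: 0.0275
grasp_force: 59.3
```

{"method": "arm_command", "body": {"targets": [[[0,0,0],0],[[0,0,0],0],[[0,0,0],0],[[0,0,-20],0],[[0,0,-40],0],[[0,0,-40],0],[[0,0,0],0]], "jaw": 0.2}}

```text
clock: 31.0
ee_pos: [0.4562, -0.0647, 0.2953]
ee_rot: [-180.0, 0.3, -176.5]
ft_force: [0.1, -0.8, 0.0]
grip_width: 0.0512
grasp_force: 0.0
```

Run:
```python
from h import *
im,d,k=snap("top","t6.png"); W=cloud(d,k)
knobs(W,im,yr=(.15,.45),xr=(.38,.62),zr=(.009,.05))
goto(521,302.5,230,148)
cv2.imwrite("pics/t6.png",cv2.resize(im[185:220,125:175,::-1],(500,350),interpolation=cv2.INTER_CUBIC))
```

```text
127 [147. 199.] c [519.6 302.8] med [521.7 299.   27.8] ext [30. 35. 26.] [174. 126.  72.]
pos [455.6 -64.5 293.9] rot [ 180.     0.2 -176.5] tool delta [-87.5 362.3  64.2] t 31.05 F [0.4 0.7 0.4] w 0.05114771443295702
turn about tool z 35.5
```

View pics/t6.png

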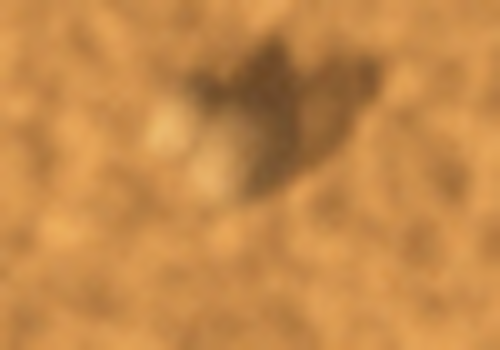

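The crop shows the remaining knob lying alone, foot at (170,127) and head at (235,155), so its axis is about (-0.40,-0.92) in world. I'll grip it end to end, at yaw about 156.7.

{"method": "arm_command", "body": {"targets": [[[-11,45,0],0],[[-11,45,4],0],[[-11,45,10],0],[[-11,45,10],0],[[-11,45,10],0],[[-11,45,10],0],[[-11,46,10],0],[[-11,46,10],0]], "jaw": 1}}

```text
clock: 32.05
ee_pos: [0.5206, 0.3033, 0.2268]
ee_rot: [-179.9, -0.1, -176.5]
ft_force: [0.5, 0.4, -0.2]
grip_width: 0.0852
grasp_force: 0.0
```

{"method": "arm_command", "body": {"targets": [[[0,0,0],9],[[0,0,0],9],[[0,0,0],9],[[0,0,0],0],[[0,0,0],0]]}}

```text
clock: 32.67
ee_pos: [0.5207, 0.302, 0.228]
ee_rot: [-179.9, -0.0, 156.7]
ft_force: [0.8, -0.6, 0.8]
grip_width: 0.0854
grasp_force: 0.0
```

```bash
python3 -c "
from h import *
goto(520,302.8,180,156.7)"
```

```text
pos [520.7 302.  228. ] rot [-179.9   -0.   156.7] tool delta [ 0.9  0.5 48. ] t 32.67 F [ 0.8 -0.6  0.8] w 0.08544021575133064
turn about tool z 0.0
```

{"method": "arm_command", "body": {"targets": [[[1,0,24],0],[[0,0,24],0],[[0,0,0],0]]}}

```text
clock: 33.05
ee_pos: [0.5192, 0.302, 0.1791]
ee_rot: [-179.8, -0.1, 156.6]
ft_force: [-0.6, -0.3, 0.3]
grip_width: 0.0857
grasp_force: 0.0
```

{"method": "arm_command", "body": {"targets": [[[0,0,0],0],[[0,0,0],0],[[0,0,0],0],[[0,0,0],0],[[0,0,0],0]], "jaw": -1}}

```text
clock: 33.67
ee_pos: [0.5203, 0.3029, 0.1817]
ee_rot: [179.9, 0.0, 156.5]
ft_force: [-0.8, -0.4, 4.7]
grip_width: 0.0295
grasp_force: 58.7
```

{"method": "arm_command", "body": {"targets": [[[0,0,-20],0],[[0,0,-40],0],[[0,0,-50],0],[[0,0,0],0]]}}

```text
clock: 34.17
ee_pos: [0.5213, 0.303, 0.2949]
ee_rot: [179.6, 0.2, 156.5]
ft_force: [-0.4, 0.2, 0.2]
grip_width: 0.0292
grasp_force: 59.5
```

```bash
python3 -c "
from h import *
slot(0,0,192)"
```

```text
pos [521.3 303.  294.9] rot [179.6   0.2 156.5] tool delta [-101.7 -308.5  101.3] t 34.17 F [-0.4  0.2  0.2] w 0.029223396243730514
turn about tool z -27.0
```

{"method": "arm_command", "body": {"targets": [[[-17,-51,0],0],[[-17,-51,0],0],[[-17,-51,0],0],[[-17,-51,0],0],[[-17,-52,0],0],[[-17,-52,0],0],[[0,0,0],-9],[[0,0,0],-9]]}}

```text
clock: 35.17
ee_pos: [0.4903, -0.0214, 0.2902]
ee_rot: [-180.0, -0.0, 174.7]
ft_force: [-0.0, -0.9, -0.4]
grip_width: 0.0295
grasp_force: 59.6
```

{"method": "arm_command", "body": {"targets": [[[0,0,10],-9],[[0,0,0],0],[[0,0,0],0]]}}

```text
clock: 35.55
ee_pos: [0.4907, -0.0206, 0.2806]
ee_rot: [180.0, -0.0, -176.7]
ft_force: [0.0, -0.4, -0.1]
grip_width: 0.0294
grasp_force: 59.5
```

```bash
python3 -c "
from h import *
slot(0,0,190)"
```

```text
pos [490.7 -20.6 280.6] rot [ 180.    -0.  -176.7] tool delta [-1.7  0.5 90.6] t 35.55 F [ 0.  -0.4 -0.1] w 0.02941157834828473
turn about tool z -0.2
```

{"method": "arm_command", "body": {"targets": [[[-1,0,25],0],[[0,0,25],0],[[0,0,25],0],[[0,0,15],0],[[0,0,0],0],[[0,0,0],0]]}}

```text
clock: 36.3
ee_pos: [0.4922, -0.0205, 0.1914]
ee_rot: [-180.0, 0.1, -176.5]
ft_force: [1.0, 0.7, 0.4]
grip_width: 0.0297
grasp_force: 59.5
```

{"method": "arm_command", "body": {"targets": [[[0,0,0],0],[[0,0,0],0],[[0,0,0],0],[[0,0,-20],0],[[0,0,-50],0],[[0,0,-50],0],[[0,0,-20],0]], "jaw": 0.2}}

```text
clock: 37.17
ee_pos: [0.4923, -0.0207, 0.3336]
ee_rot: [180.0, 0.2, -176.5]
ft_force: [0.4, 0.5, 0.2]
grip_width: 0.0514
grasp_force: 0.0
```

Run:
```python
from h import *
im,d,k=load("top"); W=cloud(d,k)
# lid from last top picture: plate and handle
print("plate",rect(W,(.44,.63),(-.41,-.19),(.02,.029)))
P=W[155:235,330:440]; m=(P[...,2]>.05)&(P[...,2]<.062); q=P[m]; print(len(q),(q[:,:2].min(0)+q[:,:2].max(0))*500,np.median(q,0)*1000)
goto(536,-297,260,180)
cv2.imwrite("pics/l1.png",cv2.resize(im[150:250,335:445,::-1],(660,600),interpolation=cv2.INTER_CUBIC))
```

```text
plate (array([ 535.3, -300.6]), array([200.4, 139.1]), 86.1, 4221, np.float64(24.8))
99 [ 534.27026142 -300.33139136] [ 534.29338785 -299.88509858   55.9295874 ]
pos [492.3 -20.7 333.6] rot [ 180.     0.2 -176.5] tool delta [ -26.5 -278.5   73.6] t 37.17 F [0.4 0.5 0.2] w 0.05137318822924555
turn about tool z 3.5
```

View pics/l1.png

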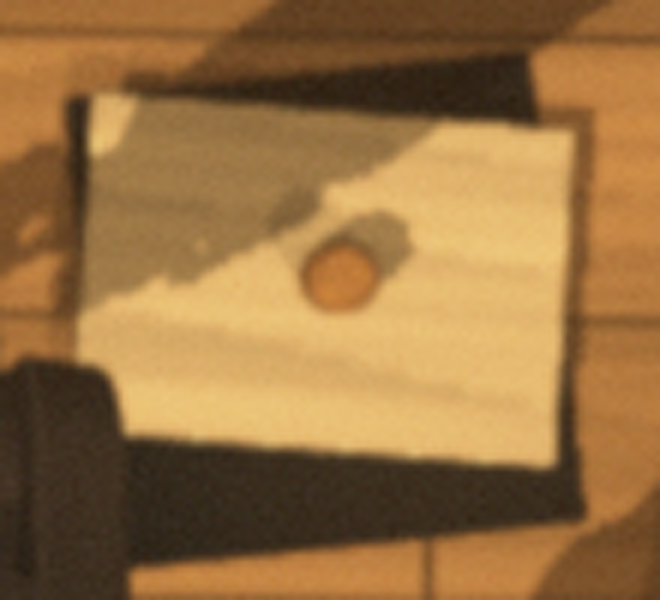

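The crop shows the lid with yaw about -3.9° and its handle at (340,277), matching the depth fit of centre (535,-300.5). I'll fetch it.

{"method": "arm_command", "body": {"targets": [[[-4,-47,5],0],[[-4,-47,15],0],[[-4,-47,15],0],[[-4,-47,15],0],[[-5,-47,15],0],[[-5,-47,15],0],[[0,0,0],7.4],[[0,0,0],0]], "jaw": 1}}

```text
clock: 38.17
ee_pos: [0.5348, -0.3007, 0.2503]
ee_rot: [180.0, -0.0, 176.1]
ft_force: [0.2, 0.1, 0.3]
grip_width: 0.0854
grasp_force: 0.0
```

{"method": "arm_command", "body": {"targets": [[[0,0,0],0]]}}

```text
clock: 38.3
ee_pos: [0.5352, -0.2995, 0.2508]
ee_rot: [180.0, 0.0, 176.3]
ft_force: [0.4, -0.3, 1.3]
grip_width: 0.0853
grasp_force: 0.0
```

Run:
```python
from h import *
goto(535,-300.3,201,176.1)
im,d,k=snap("top"); W=cloud(d,k)
P=W[160:262,200:330]; m=(P[...,2]>.012)&(P[...,2]<.045)&(P[...,0]>.436)&(P[...,0]<.55)&(P[...,1]>-.105)&(P[...,1]<.065)
n,l,st,ce=cv2.connectedComponentsWithStats(m.astype(np.uint8))
for i in range(1,n):
    if st[i,4]>15: print(st[i,4],(np.median(P[l==i],0)*1000).round())
cv2.imwrite("pics/b1.png",cv2.resize(im[160:262,200:330,::-1],(760,596),interpolation=cv2.INTER_CUBIC))
```

```text
pos [ 535.2 -299.5  250.8] rot [180.    0.  176.3] tool delta [ 0.2 -0.8 49.8] t 38.3 F [ 0.4 -0.3  1.3] w 0.08534144340464718
turn about tool z 0.2
114 [529.  27.  38.]
117 [534. -59.  37.]
130 [492. -20.  33.]
112 [459. -62.  37.]
117 [450.  20.  38.]
```

View pics/b1.png

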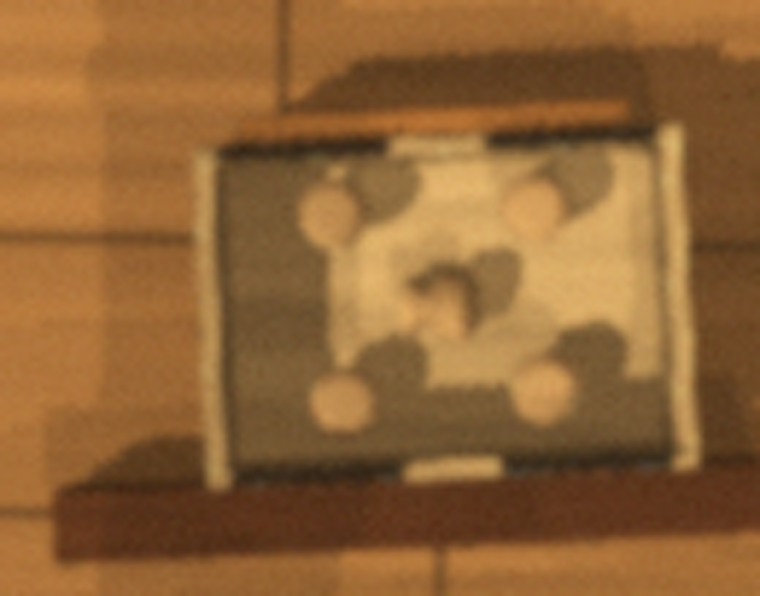

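All five knobs are in the box, four standing and one lying in the middle, and the box is flat against the stop. Now I'll grip the lid.

{"method": "arm_command", "body": {"targets": [[[0,-1,20],0],[[0,0,20],0],[[0,0,9],0],[[0,0,0],0],[[0,0,0],0]]}}

```text
clock: 38.98
ee_pos: [0.5352, -0.3015, 0.2025]
ee_rot: [-180.0, 0.1, 176.1]
ft_force: [0.1, -0.3, -0.2]
grip_width: 0.0853
grasp_force: 0.0
```

{"method": "arm_command", "body": {"targets": [[[0,0,0],0],[[0,0,0],0],[[0,0,0],0],[[0,0,0],0],[[0,0,0],0],[[0,0,0],0]], "jaw": -1}}

```text
clock: 39.72
ee_pos: [0.535, -0.3014, 0.2022]
ee_rot: [180.0, 0.0, 176.1]
ft_force: [-1.3, 1.7, 4.2]
grip_width: 0.0279
grasp_force: 58.9
```

{"method": "arm_command", "body": {"targets": [[[0,0,-10],0],[[0,0,-20],0],[[0,0,-30],0],[[0,0,-30],0],[[0,0,-20],0],[[0,0,0],0],[[0,0,0],0]]}}

```text
clock: 40.6
ee_pos: [0.5346, -0.3011, 0.3109]
ee_rot: [180.0, -0.1, 176.1]
ft_force: [0.6, -0.1, -3.6]
grip_width: 0.0276
grasp_force: 59.5
```

Run:
```python
from h import *
im,d,k=load("top"); W=cloud(d,k)
print("box",rect(W,(.3,.62),(-.15,.12),(.053,.07)))
im,d,k=snap("top"); W=cloud(d,k)
print("box",rect(W,(.3,.62),(-.15,.12),(.053,.07)))
print("lid",rect(W,(.42,.65),(-.43,-.17),(.1,.15)))
slot(0,0,320)
```

```text
box (array([498.4, -20.1]), array([150. , 200.3]), 3.5, 1256, np.float64(60.2))
box (array([498.2, -20.1]), array([149.7, 200.8]), 3.5, 1250, np.float64(60.5))
lid (array([ 534.8, -296.1]), array([191.8, 139.2]), 85.9, 3684, np.float64(133.4))
pos [ 534.5 -301.1  310.6] rot [ 1.800e+02 -1.000e-01  1.761e+02] tool delta [ 61.2 277.6  -9.1] t 40.65 F [-0.6 -1.  -2.4] w 0.027978580145309486
turn about tool z -7.4
```

{"method": "arm_command", "body": {"targets": [[[10,35,0],0],[[10,40,0],0],[[10,46,0],0],[[10,46,0],0],[[10,46,0],0],[[11,40,0],0],[[0,24,0],0],[[0,0,0],-7.5]]}}

```text
clock: 41.65
ee_pos: [0.4926, -0.0182, 0.3107]
ee_rot: [180.0, -0.1, -176.0]
ft_force: [-0.3, -0.8, -3.3]
grip_width: 0.0275
grasp_force: 59.7
```

{"method": "arm_command", "body": {"targets": [[[0,0,0],0],[[0,0,10],0],[[0,0,10],0],[[0,0,0],0],[[0,0,0],0]]}}

```text
clock: 42.28
ee_pos: [0.4929, -0.021, 0.2916]
ee_rot: [-180.0, -0.0, -176.4]
ft_force: [-0.2, 0.8, -1.7]
grip_width: 0.0274
grasp_force: 59.7
```

Run:
```python
from h import *
slot(0,-.5,255)
im,d,k=snap("top"); W=cloud(d,k)
m=(W[...,2]>.095)&(W[...,2]<.14)&(W[...,0]>.35)&(W[...,0]<.65)&(abs(W[...,1]+.02)<.15)
p=W[m]; print(len(p),np.median(p[:,2])); 
cv2.imwrite("pics/t7.png",cv2.resize(im[140:270,190:340,::-1],(690,598),interpolation=cv2.INTER_CUBIC))
snap("wrist","w7.png")
```

```text
pos [492.9 -21.  291.6] rot [-180.    -0.  -176.4] tool delta [ 0.5  0.6 36.6] t 42.27 F [-0.2  0.8 -1.7] w 0.027422871024480672
turn about tool z 0.1
329 0.11383310748699578
```

View pics/t7.png

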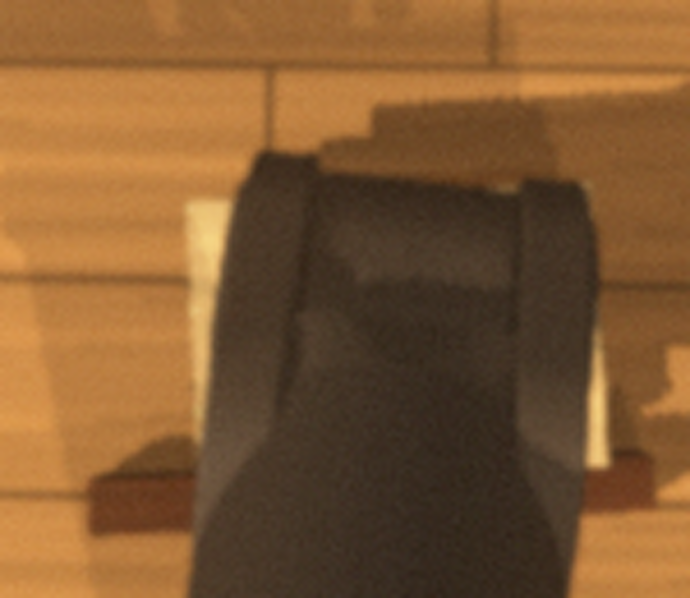

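The held lid shows beside the arm, with its far-left corner at (187,200) and near-right corner at (608,467). I'll check its centre from those.

Run:
```python
from h import *
im,d,k=load("top")
p=px2z([(230.7-.4,183.5-.4),(322.2-.4,241.5-.4)],.114,k); print(p.round(4),p.mean(0)*1000)
v=p[0]-p[1]; print(np.linalg.norm(v[:2]),np.degrees(np.arctan2(v[1],v[0]))-np.degrees(np.arctan2(200,140)))
```

```text
[[ 0.5565  0.0822  0.114 ]
 [ 0.429  -0.1255  0.114 ]] [492.73289817 -21.65179379 114.        ]
0.2436526350631793 3.4489487620799935
```

{"method": "arm_command", "body": {"targets": [[[0,1,8],0],[[0,0,8],0],[[0,0,7],0],[[0,0,6],0],[[0,0,3],0],[[0,0,3],0],[[0,0,0],0]]}}

```text
clock: 43.25
ee_pos: [0.4928, -0.0199, 0.2566]
ee_rot: [180.0, -0.0, -176.4]
ft_force: [0.2, -1.0, -2.4]
grip_width: 0.0277
grasp_force: 59.7
```

{"method": "arm_command", "body": {"targets": [[[0,0,1.5],0],[[0,0,1.5],0],[[0,0,1.5],0],[[0,0,1],0],[[0,0,0],0]]}}

```text
clock: 43.88
ee_pos: [0.4929, -0.0199, 0.2517]
ee_rot: [180.0, 0.0, -176.4]
ft_force: [-2.1, -0.6, 5.9]
grip_width: 0.0274
grasp_force: 60.5
```

{"method": "arm_command", "body": {"targets": [[[0,0,1.5],0],[[0,0,1.5],0],[[0,0,1.5],0],[[0,0,1.5],0],[[0,0,1],0],[[0,0,0],0]]}}

```text
clock: 44.62
ee_pos: [0.4928, -0.0201, 0.246]
ee_rot: [179.9, 0.1, -176.4]
ft_force: [-9.5, -0.4, 28.4]
grip_width: 0.0279
grasp_force: 62.7
```

{"method": "arm_command", "body": {"targets": [[[0,0,1],0],[[0,0,0.5],0],[[0,0,0],0],[[0,0,0],0]]}}

```text
clock: 45.12
ee_pos: [0.4927, -0.0202, 0.2459]
ee_rot: [179.9, 0.1, -176.4]
ft_force: [-15.9, 1.5, 50.9]
grip_width: 0.0277
grasp_force: 64.9
```

Home: the force rises with no further motion. I'll back off the preload, release, rise and check.

{"method": "arm_command", "body": {"targets": [[[0,0,-1],0],[[0,0,-1],0],[[0,0,-0.5],0],[[0,0,0],0]]}}

```text
clock: 45.62
ee_pos: [0.4927, -0.02, 0.2461]
ee_rot: [180.0, 0.0, -176.4]
ft_force: [-4.9, -0.2, 12.5]
grip_width: 0.0273
grasp_force: 61.2
```

{"method": "arm_command", "body": {"targets": [[[0,0,0],0],[[0,0,0],0],[[0,0,0],0],[[0,0,0],0],[[0,0,-15],0],[[0,0,-30],0],[[0,0,-40],0],[[0,0,0],0]], "jaw": 1}}

```text
clock: 46.62
ee_pos: [0.4938, -0.0201, 0.3337]
ee_rot: [180.0, 0.4, -176.4]
ft_force: [-0.2, -0.4, -0.0]
grip_width: 0.0856
grasp_force: 0.0
```

{"method": "arm_command", "body": {"targets": [[[0,-50,0],0],[[0,-50,0],0],[[0,-50,0],0],[[0,-50,0],0],[[0,-50,0],0],[[0,0,0],0]]}}

```text
clock: 47.38
ee_pos: [0.5073, -0.2739, 0.3302]
ee_rot: [-179.9, -0.0, -176.8]
ft_force: [-0.8, 0.7, 0.1]
grip_width: 0.0856
grasp_force: 0.0
```

Run:
```python
from h import *
ds=[]
for i in range(4):
    im,d,k=snap("top"); ds.append(d)
d=np.median(ds,0); W=cloud(d,k)
print(rect(W,(.40,.62),(-.16,.12),(.061,.08)),rect(W,(.40,.62),(-.16,.12),(.05,.08)))
m=(W[...,2]>.061)&(W[...,2]<.08)&(abs(W[...,0]-.492)<.055)&(abs(W[...,1]+.02)<.085)&(np.hypot(W[...,0]-.492,W[...,1]+.02)>.03)
p=W[m]; A=np.c_[p[:,:2]-[.492,-.02],np.ones(len(p))]; print("plane",np.linalg.lstsq(A,p[:,2],rcond=None)[0])
q=W[(W[...,2]>.033)&(W[...,2]<.047)&(W[...,0]>.37)&(W[...,0]<.425)&(abs(W[...,1])<.16)]; print("stop z",np.median(q[:,2]))
print(rect(W,(.33,.45),(-.25,.2),(.032,.047)))
snap("side"); im=load("side")[0]; cv2.imwrite("pics/s9.png",cv2.resize(im[150:260,190:340,::-1],(750,550),interpolation=cv2.INTER_CUBIC))
knobs(W,im,zr=(.015,.05))
```

```text
(array([493.1, -19.9]), array([138.4, 200.1]), 3.5, 4762, np.float64(68.7)) (array([498.3, -19.8]), array([149.8, 200.5]), 3.6, 5064, np.float64(68.7))
plane [ 0.00074334 -0.00052719  0.0687626 ]
stop z 0.040754193951392854
(array([407.3,  -9. ]), array([ 30.2, 297.8]), 3.6, 1481, np.float64(40.7))
174 [173. 121.] c [724.  253.1] med [709.6 233.1  40.3] ext [52. 61. 35.] [143. 138. 128.]
119 [127. 145.] c [657.2 359.3] med [655.6 358.   29.5] ext [28. 29. 16.] [157. 152. 142.]
212 [217. 249.] c [400.5 119.8] med [400.3 119.6  40.5] ext [31. 40. 28.] [181. 141.  95.]
118 [126. 272.] c [336.1 352.7] med [336.6 349.6  29.2] ext [25. 31. 16.] [183. 143.  96.]
125 [159. 276.] c [327.6 266.3] med [328.  264.4  29.7] ext [27. 28. 14.] [193. 154. 107.]
```

View pics/s9.png

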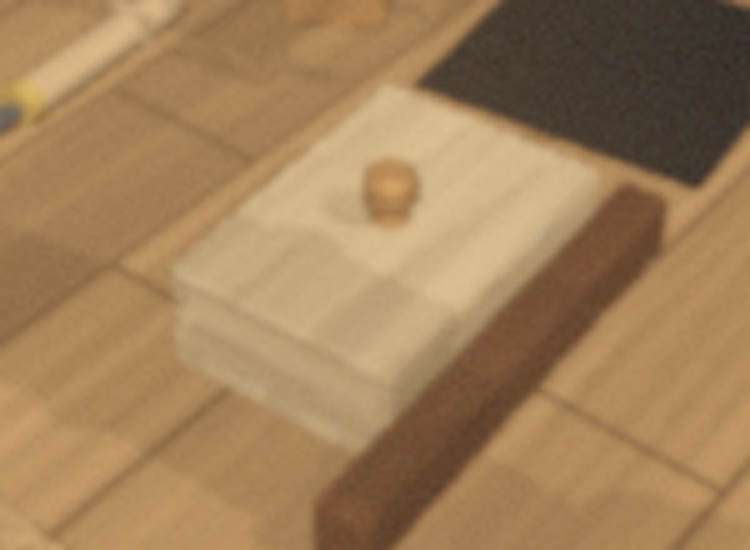

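The lid sits flush: its top is at 68.7 mm against 68 mm expected, tilt is under 0.1°, and it is centred within 1 mm. The box is square against the stop and the robot is clear, so I'm handing in.

```bash
python3 -c "
from h import *
print(r.finish_job())"
```

```text
the job is handed in; nothing more can be done
None
```

The job is handed in; no verdict came back. By my last measurements, the box is square against the stop with all five knobs inside, the lid is flush and level, and no bystander was touched.

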